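# Load the blister-card sealer and key in its programme

### The arm

A 6-joint arm with a two-finger parallel gripper is mounted at the origin on the work surface. World frame = base frame: x ahead of the robot, y to its left, z up, the work surface at z = 0. Lengths are in mm, angles in rad, forces in N, time in s.
With the tool pointing down it reaches from about 275 to 725 mm from the base axis. Payload 15.9 kg.
Tool frame: the origin (TCP) lies at the very end of the fingers, on their centre line; the grasp point (between the pads) lies 19 mm behind it (arm.grip_point_offset is the distance from the TCP to the grasp point, in mm); z points along the fingers, y is the line along which they close (so a half turn about z gives the same grasp; the last joint's range is limited). The gripper opens to 85 mm and grips with 20 to 120 N. Pads are 22 mm wide; open, the fingers measure 114 mm over their backs; the gripper's body (76 mm by 85 mm) begins 54 mm behind the grasp point. The pads swing forward as they close: fully open they stand 13 mm farther back than shut.
Start: joints at [1.216, 0.213, -0.034, 1.323, 0, 1.571], TCP at [173.695, 468.845, 231.306] pointing down, gripper open.
Joint ranges: [-2.98, 2.98], [-0.74, 1.72], [-1.14, 1.35], [-2.1, 2.04], [-1.57, 1.44], [-3.14, 3.14]. Speed limits (rad/s): [1.89, 1.89, 2.39, 2.57, 3.14, 3.14].

### API

Orientations are given as a unit quaternion [x, y, z, w].
In Python, from rig import sensors, imaging, sign_off, arm gives the robot as it stands.
- The arm moves only by the tool step_arm, never from a script. Its argument "commands" is a list of rows, each an object with "linear": the shift along the tool's x, y, z in m, a list of three; "turn": the turn about the tool's z in rad; "fingers": the opening, from -1 (shut) to 1 (fully open). A call has 1 to 12 rows; each row shifts and turns the commanded pose from where the row before left it, along the tool's axes as they then stand; what a row does not reach is not made up. A row lasts 1/12 s, in which the tool goes at most 41.7 mm and 7.16 degrees, less where a joint would pass 70% of its speed; a pose out of reach is approached as far as the arm can. A call is refused whole if a number of a shift passes 0.0417 or a number of a turn 0.125, either way. A call with a gripper value outside its range is refused whole. The fingers move at their own pace and stop on an object; the grip force is fixed at half the most. Time passes only in rows, so rows that do not move let the fingers close. It gives the time, the measured TCP pose, the force, the opening and the grip force at its end, in the units of the state.
- sensors.sense(): the state, without advancing time (a new reading comes with each control period).
- imaging.get_image(name): name is "side" or "top"; returns the picture (400x640x3 uint8, red, green, blue); there is no depth.
- imaging.camera_params(name): a dict with "mtx" (3x3 intrinsics, pixels), "R" (3x3) and "t" (3): a world point X has camera coordinates R X + t. Camera axes: x right, y down, z forward; pixel columns grow to the right and rows downward; lengths in mm; the calibration is good to about 2 mm. A picture is of the moment at which its call begins. camera_params takes no time and is no camera call.
- sign_off(): hands the job in; it is judged then, once.
The state is a dict: "t": time; "qpos": joint angles; "joint_velocities": joint speeds; "effort": joint torques, N m; "eef_pos": TCP position; "eef_rot": TCP orientation; "ft_force": force on the tool from outside, world axes, zero at the start; "moment": the same for the moment, N m; "gripper_width": finger opening in mm; "finger_force": force on a finger pad.
Only numpy, scipy, OpenCV 4.12 (cv2) and the standard library are available. Lean on these libraries where they do the work, as an engineer would, in place of code of your own. Each camera call takes 0.05 s, during which the arm holds its last target. There are 200 camera calls.

### The job

Make the blister-card sealer ready and start it: take the aluminium cover plate by its black handle, lower it (do not drop it) over the two upright pins of the sealer base until it lies flush on the deck, either way round, and let go. Only then key in programme 3-1-4 on the grey control pad: press the third, the first and the fourth key in that order, one at a time, each fully down and then released, counting from the key next to the round dial (the keys carry no marks). Never press the second key, leave the plate flush, and do not shift the other things on the bench.

Things in the scene. Friction and masses are not known exactly. Their poses are not given: they have to be found in the camera images.
- plate: Loose aluminium cover plate, 160 (x) x 100 (y) x 8 mm, about 0.4 kg, flat on the table at first. Origin: centre of its underside, z up. Two 14 mm through holes at x = +62 and -62 mm, y = 0. A black handle rib stands on its middle: 70 mm long in x, 14 mm thick in y, 8 to 42 mm above the origin; grip it across y. The same after a half turn.
- sealer: Fixed sealer base: cream casing 210 (x) x 145 (y) x 30 mm; on it a grey deck 172 x 112 mm, its top 36 mm above the table, with eight flat square marks. Origin: centre of its underside, z up. Two brass pins stand on the deck at x = +62 and -62 mm, y = 0: 10 mm in diameter, 24 mm high, the top 9 mm tapered.
- deck (a point): Centre of the deck's top face, midway between the feet of the two pins, 36 mm above the table. The plate's origin comes here when it lies flush.
- pin_a (a point): Tip of the pin on the sealer's +x side, 24 mm above the deck.
- pin_b (a point): Tip of the pin on the sealer's -x side, 24 mm above the deck.
- pad: Fixed grey control pad, 85 (x) x 250 (y) x 36 mm, turned any way. Origin: centre of its underside, z up. Along y: a black round dial at +94 mm (40 mm across, 59 mm above the table; not used), then four equal round white keys, first to fourth, at +37, -9, -55, -101 mm: 26 mm across, tops 58 mm above the table, in black collars 42 mm across, 48 mm high.
- dial (a point): Top of the round dial on the pad; the first key is the one next to it.
- key1 (a joint): First key, counted from the dial: m pressed, 0 up, 0.006 fully down. A spring returns it; fully down takes about 5 N.
- key1_top (a point): Centre of the top face of the first key; moves with the key.
- key2 (a joint): Second key, counted from the dial: m pressed, 0 up, 0.006 fully down. A spring returns it; fully down takes about 5 N.
- key2_top (a point): Centre of the top face of the second key; moves with the key.
- key3 (a joint): Third key, counted from the dial: m pressed, 0 up, 0.006 fully down. A spring returns it; fully down takes about 5 N.
- key3_top (a point): Centre of the top face of the third key; moves with the key.
- key4 (a joint): Fourth key, counted from the dial: m pressed, 0 up, 0.006 fully down. A spring returns it; fully down takes about 5 N.
- key4_top (a point): Centre of the top face of the fourth key; moves with the key.
- pillbottle: Bystander, loose, leave alone: amber jar with white cap, 42 mm across, 62 mm tall. Origin under its middle.
- medcup: Bystander, loose, leave alone: small open white cup, 42 mm across, 36 mm tall. Origin under its middle.
- vial: Bystander, loose, leave alone: clear vial with grey cap, 26 mm across, 48 mm tall. Origin under its middle.
- tape: Bystander, loose, leave alone: paper tape roll lying flat, 64 mm across, 22 mm tall. Origin under its middle.
- syringe: Bystander, loose, leave alone: lying syringe, about 145 mm long, 26 mm wide at its flange, 20 mm tall. Origin under its middle.
Things that resemble listed ones, but are neither listed nor needed, are in the scene too. Leave any purple or red look-alike of the plate alone.

How it is judged:
By the outcome, as a careful person would: the job done as asked, in the order asked, and still so for the second after the job is handed in, with the robot touching nothing.
It also fails if it takes over 72 s, if anything falls off the work surface, if the arm or the gripper's body presses on something with over 40 N, if the wrist force passes 120 N, or if a joint passes its speed limit or range.

## Working session

There is one attempt and no reset: what is moved stays moved. The work goes in short steps, Python scripts to look and compute and a tool call to move; the robot and the scene stay as the last step left them, time stands still between calls to the robot, and variables do not carry over. Pictures are saved under pics/ and viewed, at most 10 in all, crops included, and the job is handed in when it is done.

Besides the shell and the picture viewer there is one more tool, called after ">>>" as name(argument=value, ...), one argument or row to a line, values as JSON. step_arm: Moves the arm, as the interface text tells. Its arguments: {"type":"object","properties":{"commands":{"type":"array"}},"required":["commands"]}

```bash
mkdir -p pics
python3 - <<'E'
from rig import sensors, imaging, arm
import cv2
for n in("side","top"):
    im=imaging.get_image(n); cv2.imwrite(f"pics/{n}0.png",im[:,:,::-1])
    p=imaging.camera_params(n); print(n,p)
s=sensors.sense();print(s)
E
```

```text
side {'mtx': array([[380.58869792,   0.        , 315.22655174],
       [  0.        , 380.58869792, 202.23018849],
       [  0.        ,   0.        ,   1.        ]]), 'R': array([[ 0.77110004, -0.63655921, -0.0140396 ],
       [-0.47534925, -0.5608672 , -0.67784296],
       [ 0.42361283,  0.52935844, -0.73507266]]), 't': array([-337.87522717,  266.39075395, 1027.60338749])}
top {'mtx': array([[497.14004744,   0.        , 322.15599179],
       [  0.        , 497.14004744, 195.69639882],
       [  0.        ,   0.        ,   1.        ]]), 'R': array([[-0.01425327, -0.99956939, -0.025649  ],
       [-0.9848115 ,  0.01847282, -0.17264142],
       [ 0.17304089,  0.02279873, -0.98465073]]), 't': array([  22.76703587,  456.02581012, 1448.40842171])}
{'t': 0.1, 'qpos': array([ 1.21598751e+00,  2.13304878e-01, -3.49669676e-02,  1.32348925e+00,
        5.09094276e-06,  1.57079688e+00]), 'joint_velocities': array([ 9.02997114e-04, -2.97052810e-03,  4.99400049e-05, -3.80892364e-05,
        4.73936958e-04,  1.28357560e-03]), 'effort': array([ 3.54216892e-03, -6.87248182e+01,  4.87805736e+01,  1.20719217e-02,
        3.99861447e-04,  3.18260004e-05]), 'eef_pos': array([173.60292438, 468.58408968, 230.87833707]), 'eef_rot': array([ 1.76475571e-01,  9.84304902e-01, -4.74366285e-04, -8.76346985e-05]), 'ft_force': array([0.21550603, 0.91572422, 0.2530472 ]), 'moment': array([ 0.02101349,  0.04061479, -0.02262981]), 'finger_force': 0.0, 'gripper_width': 85.68803044393194}
```

View pics/side0.png

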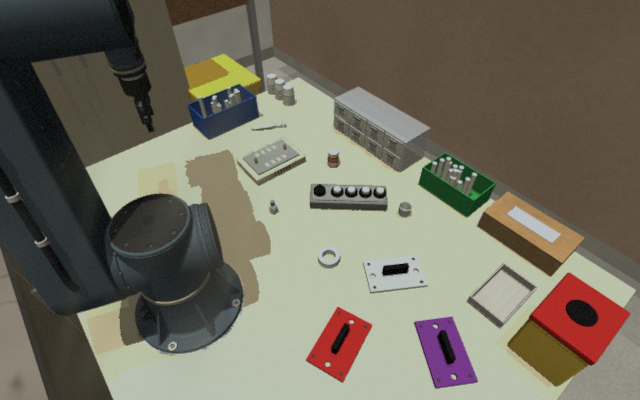

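View pics/top0.png

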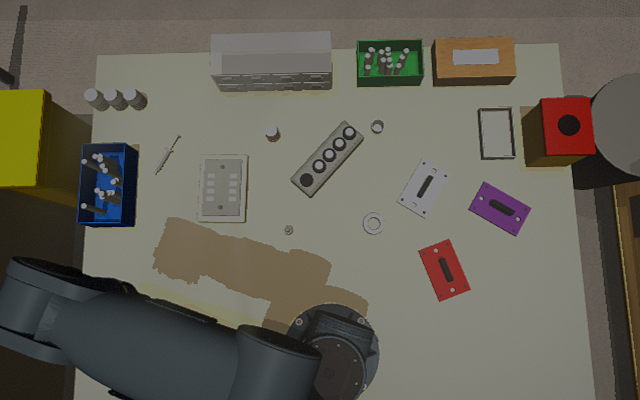

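The top view shows the aluminium plate at (424,187), the sealer at (223,188) and the pad at (328,158) with its dial at (307,180). What could be taken for the plate: grey-white plate (424,187), red plate (444,269), purple plate (499,209) and open tray (496,133). I choose the grey-white one, at (395,273) in the side view, and check it in close crops.

Run:
```python
import cv2,numpy as np
def c(n,x,y,w,h,k):
    im=cv2.imread(f"pics/{n}0.png")[y:y+h,x:x+w]
    o=cv2.resize(im,None,fx=k,fy=k,interpolation=cv2.INTER_CUBIC)
    for i in range(0,w,10): cv2.line(o,(i*k,0),(i*k,8 if (x+i)%50 else 18),(0,0,255),1)
    for i in range(0,h,10): cv2.line(o,(0,i*k),(8 if (y+i)%50 else 18,i*k),(0,0,255),1)
    return o
a=np.vstack([np.hstack([c("top",390,150,66,75,6),c("side",360,250,66,75,6)])])
cv2.imwrite("pics/plate.png",a)
b=np.hstack([c("top",190,150,66,75,6),c("side",236,130,66,75,6)])
cv2.imwrite("pics/sealer.png",b)
d=np.hstack([c("top",285,115,80,85,5),c("side",305,170,80,85,5)])
cv2.imwrite("pics/pad.png",d); print(a.shape,b.shape,d.shape)
```

```text
(450, 792, 3) (450, 792, 3) (425, 800, 3)
```

View pics/plate.png

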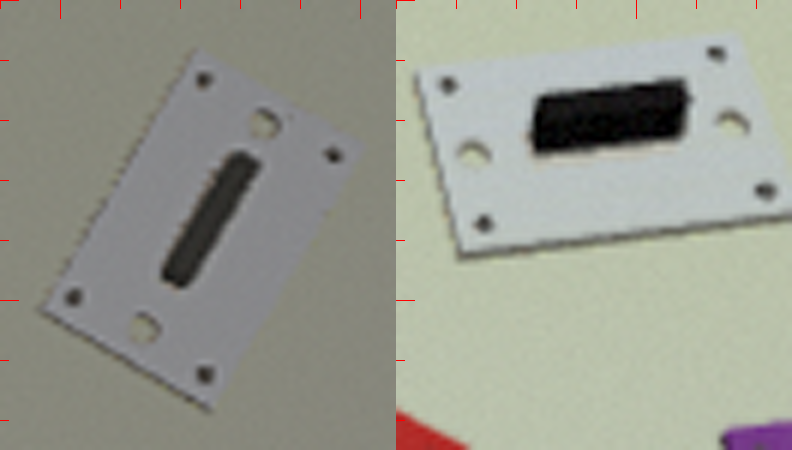

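View pics/sealer.png

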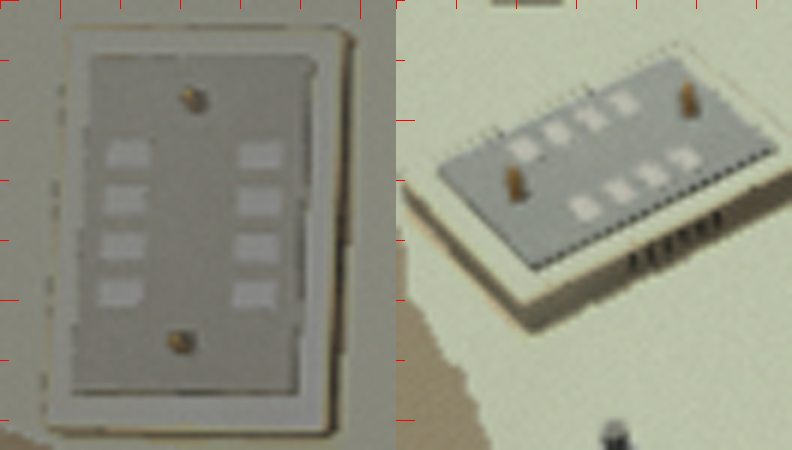

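View pics/pad.png

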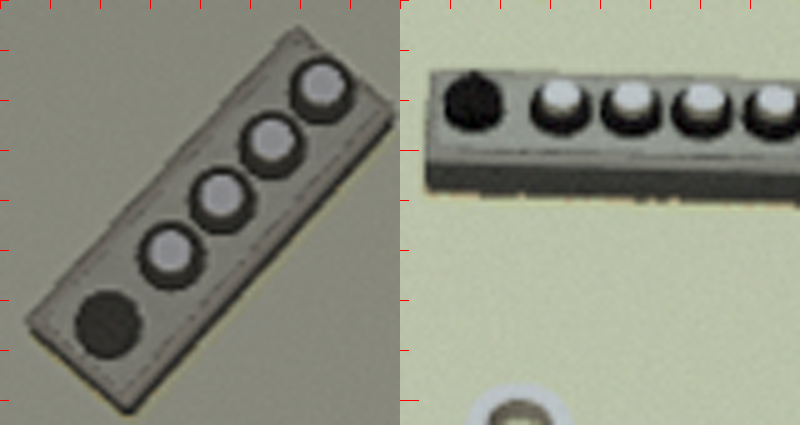

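The grey-white plate has two big holes and a black handle, so the choice is right. Both pins are clear, and the pad's dial sits at its lower-left end in the top view. Next I fit each pose to both views.

```bash
cat > h.py <<'E'
import numpy as np, cv2
from scipy.optimize import least_squares
from rig import imaging
P={n:imaging.camera_params(n) for n in("side","top")}
def proj(n,X):
    p=P[n]; c=np.atleast_2d(X)@p["R"].T+p["t"]; u=c@p["mtx"].T; return u[:,:2]/u[:,2:]
def px(o,k,c): return (np.array(c,float)+.5)/k-.5+np.array(o)
def fit(obs,x0):
    """obs: (view, model pts, pixels); unknown x,y,z,yaw"""
    def r(v):
        c,s=np.cos(v[3]),np.sin(v[3]); R=np.array([[c,-s,0],[s,c,0],[0,0,1]])
        return np.concatenate([(proj(n,np.array(m,float)@R.T+v[:3])-q).ravel() for n,m,q in obs])
    f=least_squares(r,x0,loss="soft_l1"); return f.x,r(f.x).reshape(-1,2)
def tri(qt,qs):
    f=least_squares(lambda X:np.r_[proj("top",X)[0]-qt,proj("side",X)[0]-qs],[400,0,50.]); return f.x,np.sqrt(2*f.cost)
E
python3 - <<'E'
from h import *
np.set_printoptions(precision=1,suppress=True)
def show(n,o):
    v,r=o; print(n,v[:3],"yaw %.4f"%v[3],"\n",r.T)
T=lambda c:px((390,150),6,c); S=lambda c:px((360,250),6,np.array(c)-[396,0])
t=T([(264,124),(144,328),(197,50),(362,146),(212,410),(40,308)]); s=S([(733,122),(473,152),(743,35),(460,258),(415,72)])
m=dict(h1=(62,0,8),h2=(-62,0,8),a=(80,50,8),b=(80,-50,8),c=(-80,-50,8),d=(-80,50,8))
# top: upper-left=a(+x,+y) upper-right=b ; side: upper right=a, lower left=c, upper left=d
obs=[("top",[m[i] for i in("h1","h2","a","b","c","d")],t),("side",[m[i] for i in("h1","h2","a","c","d")],s)]
show("plate",fit(obs,[450,-200,0,-.4]))
T=lambda c:px((190,150),6,c); S=lambda c:px((236,130),6,np.array(c)-[396,0])
D=[(86,56,36),(86,-56,36),(-86,-56,36),(-86,56,36)]; pins=[(62,0,60),(-62,0,60),(62,0,36),(-62,0,36)]
t=T([(88,56),(314,60),(297,394),(72,390),(186,93),(173,336),(200,106),(188,345)])
s=S([(680,55),(776,150),(536,270),(440,172),(688,83),(513,168),(692,115),(520,200)])
show("sealer",fit([("top",D+pins,t),("side",D+pins,s)],[450,200,0,0]))
print("tips",tri(t[4],s[4]),tri(t[5],s[5]))
T=lambda c:px((285,115),5,c); S=lambda c:px((305,170),5,np.array(c)-[400,0])
K=[(0,37,58),(0,-9,58),(0,-55,58),(0,-101,58)]
t=T([(170,250),(221,195),(271,141),(323,87)]);s=S([(562,95),(633,95),(704,96),(776,97)])
show("pad",fit([("top",K,t),("side",K,s)],[500,0,0,-2.5]))
for a,b in zip(t,s): print(tri(a,b))
E
```

```text
plate [ 483.3 -295.    -4.4] yaw 11.9997 
 [[ 0.1 -0.1 -0.   0.9  0.   0.  -0.2  0.1 -1.1 -0.1 -0.2]
 [ 0.   0.  -0.7 -0.2 -0.1 -0.1  0.6  0.6 -0.1 -0.5 -0.2]]
sealer [491.8 319.7  -4.5] yaw -6.3152 
 [[ 1.  -0.4 -0.2  0.3  0.6  0.5  0.  -0.1 -1.6 -0.2 -0.4 -0.9 -0.2 -0.1
  -0.4 -0.4]
 [-0.1 -0.4 -0.4 -0.2 -0.3 -0.1 -0.6 -0.4  0.5 -0.4 -0.2 -0.5  0.6  0.3
   0.4  0.1]]
tips (array([553.5, 318.5,  57.3]), np.float64(0.588174026396654)) (array([430.1, 323. ,  55.7]), np.float64(0.32159888613275))
pad [575.5  -1.4  -2.3] yaw -5.4563 
 [[ 0.2  0.2  0.3 -0.  -0.4 -0.4 -0.3 -0.3]
 [ 0.  -0.2 -0.5 -0.7 -0.4  0.   0.2  0.5]]
(array([549.6,  23.9,  52.8]), np.float64(0.3027982269232956))
(array([582.5,  -7.4,  55.3]), np.float64(0.4359336639790761))
(array([615.4, -38.3,  56.5]), np.float64(0.6181854517585967))
(array([647.8, -70.4,  59.1]), np.float64(0.6821533390671163))
```

>>> step_arm(
  commands=[
    {"linear":[0,0,0],"turn":0.106,"fingers":1},
    {"linear":[0,0,0],"turn":0.106,"fingers":1},
    {"linear":[-0.028,-0.02,0],"turn":0,"fingers":1},
    {"linear":[-0.028,-0.02,0],"turn":0,"fingers":1},
    {"linear":[-0.028,-0.02,0],"turn":0,"fingers":1},
    {"linear":[-0.028,-0.02,0],"turn":0,"fingers":1},
    {"linear":[-0.028,-0.02,0],"turn":0,"fingers":1},
    {"linear":[-0.028,-0.02,0],"turn":0,"fingers":1},
    {"linear":[-0.028,-0.02,0],"turn":0,"fingers":1},
    {"linear":[-0.028,-0.02,0],"turn":0,"fingers":1},
    {"linear":[-0.028,-0.02,0],"turn":0,"fingers":1},
    {"linear":[-0.028,-0.02,0],"turn":0,"fingers":1},
  ],
)

```text
t: 1.1
eef_pos: [302.5, 148.2, 231.3]
eef_rot: [0.279, 0.96, 0.0, 0.0]
ft_force: [0.4, 0.9, 0.5]
gripper_width: 85.4
finger_force: 0.0
```

>>> step_arm(
  commands=[
    {"linear":[-0.028,-0.02,0],"turn":0,"fingers":1},
    {"linear":[-0.028,-0.02,0],"turn":0,"fingers":1},
    {"linear":[-0.028,-0.02,0],"turn":0,"fingers":1},
    {"linear":[-0.028,-0.02,0],"turn":0,"fingers":1},
    {"linear":[-0.028,-0.02,0],"turn":0,"fingers":1},
    {"linear":[-0.028,-0.02,0],"turn":0,"fingers":1},
    {"linear":[-0.028,-0.02,0],"turn":0,"fingers":1},
    {"linear":[-0.028,-0.02,0],"turn":0,"fingers":1},
    {"linear":[-0.028,-0.02,0],"turn":0,"fingers":1},
    {"linear":[-0.028,-0.02,0],"turn":0,"fingers":1},
    {"linear":[-0.028,-0.02,0],"turn":0,"fingers":1},
    {"linear":[-0.028,-0.02,0],"turn":0,"fingers":1},
  ],
)

```text
t: 2.1
eef_pos: [457.2, -234.9, 230.9]
eef_rot: [0.28, 0.96, 0.0, -0.0]
ft_force: [1.5, 0.9, 0.8]
gripper_width: 85.2
finger_force: 0.0
```

>>> step_arm(
  commands=[
    {"linear":[-0.015,-0.01,0.03],"turn":0,"fingers":1},
    {"linear":[0,0,0.03],"turn":0,"fingers":1},
    {"linear":[0,0,0.03],"turn":0,"fingers":1},
    {"linear":[0,0,0],"turn":0,"fingers":1},
    {"linear":[0,0,0],"turn":0,"fingers":1},
    {"linear":[0,0,0],"turn":0,"fingers":1},
  ],
)

```text
t: 2.6
eef_pos: [464.9, -249.7, 143.0]
eef_rot: [0.279, 0.96, -0.0, 0.001]
ft_force: [0.4, -0.1, 0.8]
gripper_width: 85.4
finger_force: 0.0
```

Run:
```python
from h import *
from rig import sensors
e=sensors.sense()["eef_pos"]; print(e, proj("top",e),proj("side",e))
o=[]
for n in("top","side"):
    im=imaging.get_image(n); cv2.imwrite(f"pics/{n}1.png",im[:,:,::-1])
    x,y=proj(n,e)[0].astype(int); x-=33;y-=37
    o.append(cv2.resize(im[y:y+75,x:x+66,::-1],None,fx=6,fy=6,interpolation=cv2.INTER_CUBIC)); print(n,x,y)
cv2.imwrite("pics/hov.png",np.hstack(o))
```

```text
[ 464.92735756 -249.70944117  142.96959911] [[416.40429555 184.49942032]] [[383.6818676 236.3583278]]
top 383 147
side 350 199
```

View pics/hov.png

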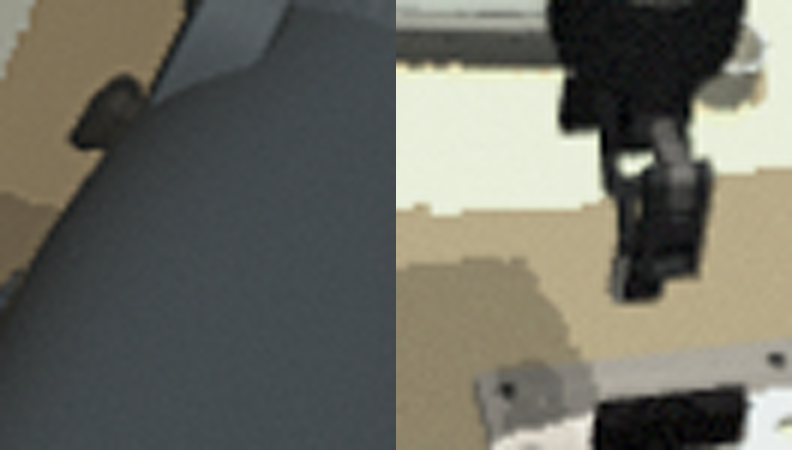

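The side view shows the near finger about where the pose predicts; the arm hides the plate from the top camera. I had counted two rows too few, so I finish the approach and go down.

>>> step_arm(
  commands=[
    {"linear":[-0.0195,-0.014,0],"turn":0,"fingers":1},
    {"linear":[-0.0195,-0.014,0],"turn":0,"fingers":1},
    {"linear":[0,0,0.03],"turn":0,"fingers":1},
    {"linear":[0,0,0.03],"turn":0,"fingers":1},
    {"linear":[0,0,0.02],"turn":0,"fingers":1},
    {"linear":[0,0,0],"turn":0,"fingers":1},
    {"linear":[0,0,0],"turn":0,"fingers":1},
  ],
)

```text
t: 3.28
eef_pos: [482.5, -294.1, 62.3]
eef_rot: [0.28, 0.96, -0.0, 0.0]
ft_force: [0.6, -0.6, 0.8]
gripper_width: 85.2
finger_force: 0.0
```

Run:
```python
from h import *
from rig import sensors
e=sensors.sense()["eef_pos"]; print(e, proj("side",e))
im=imaging.get_image("side"); cv2.imwrite("pics/side2.png",im[:,:,::-1])
cv2.imwrite("pics/s2c.png",cv2.resize(im[200:300,350:450,::-1],None,fx=6,fy=6,interpolation=cv2.INTER_CUBIC))
```

```text
[ 482.47698532 -294.13803003   62.29013345] [[396.67204975 261.24672197]]
```

View pics/s2c.png

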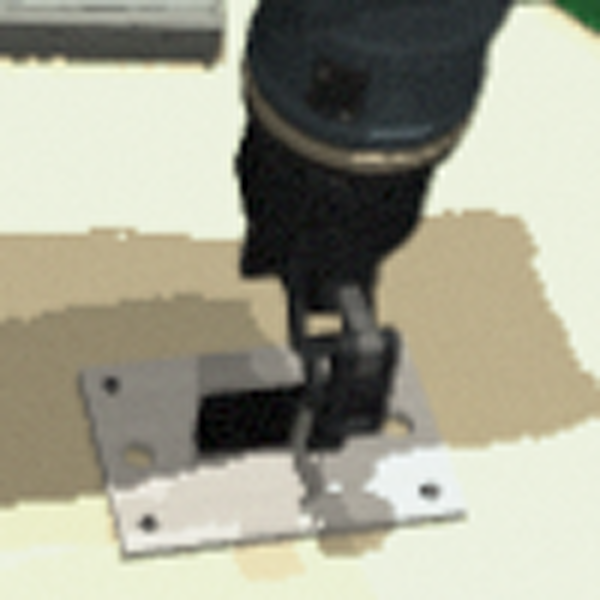

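The open fingers straddle the handle, with the near finger at crop (325,440) and the handle at (276,418). They are near the handle's middle, so I go down and grip.

>>> step_arm(
  commands=[
    {"linear":[0,0,0.016],"turn":0,"fingers":1},
    {"linear":[0,0,0.016],"turn":0,"fingers":1},
    {"linear":[0,0,0.01],"turn":0,"fingers":1},
    {"linear":[0,0,0.005],"turn":0,"fingers":1},
    {"linear":[0,0,0],"turn":0,"fingers":1},
    {"linear":[0,0,0],"turn":0,"fingers":-1},
    {"linear":[0,0,0],"turn":0,"fingers":-1},
    {"linear":[0,0,0],"turn":0,"fingers":-1},
    {"linear":[0,0,0],"turn":0,"fingers":-1},
    {"linear":[0,0,0],"turn":0,"fingers":-1},
    {"linear":[0,0,0],"turn":0,"fingers":-1},
    {"linear":[0,0,0],"turn":0,"fingers":-1},
  ],
)

```text
t: 4.33
eef_pos: [482.5, -294.2, 14.7]
eef_rot: [0.28, 0.96, -0.0, 0.0]
ft_force: [-1.6, 1.2, 5.4]
gripper_width: 13.1
finger_force: 59.8
```

>>> step_arm(
  commands=[
    {"linear":[0,0,0],"turn":0,"fingers":-1},
    {"linear":[0,0,0],"turn":0,"fingers":-1},
    {"linear":[0,0,0],"turn":0,"fingers":-1},
  ],
)

```text
t: 4.58
eef_pos: [482.5, -294.2, 14.7]
eef_rot: [0.28, 0.96, -0.0, 0.0]
ft_force: [-0.5, 1.2, 4.6]
gripper_width: 13.1
finger_force: 59.8
```

>>> step_arm(
  commands=[
    {"linear":[0,0,-0.01],"turn":0,"fingers":-1},
    {"linear":[0,0,-0.025],"turn":0,"fingers":-1},
    {"linear":[0,0,-0.03],"turn":0,"fingers":-1},
    {"linear":[0,0,-0.03],"turn":0,"fingers":-1},
    {"linear":[0,0,-0.03],"turn":0,"fingers":-1},
    {"linear":[0,0,-0.01],"turn":0,"fingers":-1},
    {"linear":[0,0,0],"turn":-0.107,"fingers":-1},
    {"linear":[0,0,0],"turn":-0.107,"fingers":-1},
    {"linear":[0,0,0],"turn":-0.107,"fingers":-1},
    {"linear":[0,0,0],"turn":-0.107,"fingers":-1},
    {"linear":[0,0,0],"turn":-0.107,"fingers":-1},
    {"linear":[0,0,0],"turn":0,"fingers":-1},
  ],
)

```text
t: 5.58
eef_pos: [481.8, -293.9, 148.5]
eef_rot: [0.013, 1.0, 0.0, -0.001]
ft_force: [0.6, -0.2, -4.8]
gripper_width: 12.9
finger_force: 58.9
```

>>> step_arm(
  commands=[
    {"linear":[0,0.02,0],"turn":0,"fingers":-1},
    {"linear":[0,0.03,0],"turn":0,"fingers":-1},
    {"linear":[0,0.03,0],"turn":0,"fingers":-1},
    {"linear":[0,0.03,0],"turn":0,"fingers":-1},
    {"linear":[0,0.03,0],"turn":0,"fingers":-1},
    {"linear":[0,0.03,0],"turn":0,"fingers":-1},
    {"linear":[0,0.03,0],"turn":0,"fingers":-1},
    {"linear":[0,0.03,0],"turn":0,"fingers":-1},
    {"linear":[0,0.03,0],"turn":0,"fingers":-1},
    {"linear":[0,0.03,0],"turn":0,"fingers":-1},
    {"linear":[0,0.03,0],"turn":0,"fingers":-1},
    {"linear":[0,0.03,0],"turn":0,"fingers":-1},
  ],
)

```text
t: 6.58
eef_pos: [492.8, 57.1, 148.9]
eef_rot: [0.018, 1.0, -0.0, -0.0]
ft_force: [1.2, 1.0, -4.9]
gripper_width: 13.1
finger_force: 59.3
```

>>> step_arm(
  commands=[
    {"linear":[0,0.03,0],"turn":0,"fingers":-1},
    {"linear":[0,0.03,0],"turn":0,"fingers":-1},
    {"linear":[0,0.03,0],"turn":0,"fingers":-1},
    {"linear":[0,0.03,0],"turn":0,"fingers":-1},
    {"linear":[0,0.03,0],"turn":0,"fingers":-1},
    {"linear":[0,0.03,0],"turn":0,"fingers":-1},
    {"linear":[0,0.03,0],"turn":0,"fingers":-1},
    {"linear":[0,0.03,0],"turn":0,"fingers":-1},
    {"linear":[0.012,0.023,0],"turn":0,"fingers":-1},
    {"linear":[0,0,0],"turn":0,"fingers":-1},
    {"linear":[0,0,0],"turn":0,"fingers":-1},
    {"linear":[0,0,0],"turn":0,"fingers":-1},
  ],
)

```text
t: 7.58
eef_pos: [489.5, 318.5, 148.8]
eef_rot: [0.017, 1.0, -0.0, -0.0]
ft_force: [0.2, -0.0, -5.0]
gripper_width: 13.0
finger_force: 59.6
```

>>> step_arm(
  commands=[
    {"linear":[0,0,0.025],"turn":0,"fingers":-1},
    {"linear":[0,0,0.02],"turn":0,"fingers":-1},
    {"linear":[0,0,0.014],"turn":0,"fingers":-1},
    {"linear":[0,0,0],"turn":0,"fingers":-1},
    {"linear":[0,0,0],"turn":0,"fingers":-1},
    {"linear":[0,0,0],"turn":0,"fingers":-1},
  ],
)

```text
t: 8.08
eef_pos: [490.4, 318.6, 91.4]
eef_rot: [0.017, 1.0, 0.0, 0.0]
ft_force: [-0.3, -0.7, -4.9]
gripper_width: 12.8
finger_force: 59.5
```

Run:
```python
from h import *
from rig import sensors
print(sensors.sense()["eef_pos"])
o=[]
for n,x,y in(("top",190,150),("side",236,110)):
    im=imaging.get_image(n); cv2.imwrite(f"pics/{n}3.png",im[:,:,::-1])
    c=cv2.resize(im[y:y+85,x:x+66,::-1],None,fx=6,fy=6,interpolation=cv2.INTER_CUBIC)
    o.append(cv2.convertScaleAbs(c,alpha=1.3))
cv2.imwrite("pics/above.png",np.hstack(o))
```

```text
[490.41398104 318.62800898  91.39113948]
```

View pics/above.png

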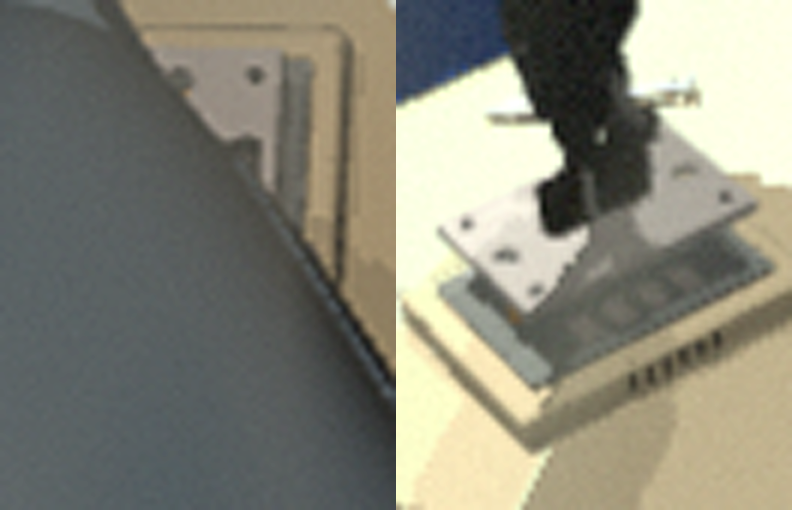

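Run:
```python
from h import *
np.set_printoptions(precision=2,suppress=True)
# small holes from first picture
T=lambda c:px((390,150),6,c); S=lambda c:px((360,250),6,np.array(c)-[396,0])
c,s=np.cos(-.567),np.sin(-.567)
def back(n,q): # pixel -> plate frame at fitted plate pose, top face
    f=least_squares(lambda v:(proj(n,[483.3+c*v[0]-s*v[1],-295+s*v[0]+c*v[1],3.6])-q)[0],[0,0]);return f.x
for q in T([(204,80),(333,155),(205,374),(73,297)]): print(back("top",q))
for q in S([(717,53),(765,190),(484,223),(448,84)]): print("s",back("side",q))
m=dict(h1=(62,0,8),h2=(-62,0,8),a=(80,50,8),b=(80,-50,8),c=(-80,-50,8),d=(-80,50,8),
 sa=(68,38,8),sb=(68,-38,8),sc=(-68,-38,8),sd=(-68,38,8))
T=lambda c:px((190,150),6,c); S=lambda c:px((236,110),6,np.array(c)-[396,0])
tp=dict(h1=(180,78),sb=(256,75),b=(281,50)); sp=dict(h1=(685,170),h2=(507,255),b=(760,204),c=(530,315),d=(437,231),sb=(726,197),sc=(536,290),sd=(467,223))
obs=[("top",[m[k] for k in tp],T(list(tp.values()))),("side",[m[k] for k in sp],S(list(sp.values())))]
v,r=fit(obs,[490,318,76,-.03]); print("held",v[:3],"yaw %.4f"%v[3],"\n",r.T)
v,r=fit(obs[1:],[490,318,76,-.03]); print("held side only",v[:3],"yaw %.4f"%v[3])
# same points of sealer, side only
S=lambda c:px((236,130),6,np.array(c)-[396,0]); T=lambda c:px((190,150),6,c)
D=[(86,56,36),(86,-56,36),(-86,-56,36),(-86,56,36)]; pins=[(62,0,60),(-62,0,60),(62,0,36),(-62,0,36)]
t=T([(88,56),(314,60),(297,394),(72,390),(186,93),(173,336),(200,106),(188,345)])
s=S([(680,55),(776,150),(536,270),(440,172),(688,83),(513,168),(692,115),(520,200)])
for nm,o in(("both",[("top",D+pins,t),("side",D+pins,s)]),("side",[("side",D+pins,s)]),("deck side",[("side",D,s[:4])])):
    v,r=fit(o,[490,318,0,-.03]); print("sealer",nm,v[:3],"%.4f"%v[3])
```

```text
[66.28 37.96]
[ 66.14 -37.67]
[-66.23 -38.09]
[-66.73  38.47]
s [67.34 40.76]
s [ 66.89 -35.59]
s [-65.35 -35.48]
s [-65.36  40.5 ]
held [491.07 317.66  75.11] yaw -0.0247 
 [[-0.02  0.19  0.22 -0.18  0.08 -0.44 -0.43 -0.18  0.5  -0.33 -0.46]
 [ 0.25 -1.17 -0.94  0.29  0.18 -0.57 -0.2  -0.87  0.29  0.67  0.78]]
held side only [493.99 321.46  71.61] yaw -0.0231
sealer both [491.82 319.67  -4.47] -0.0320
sealer side [491.54 315.61  -1.3 ] -0.0374
sealer deck side [493.08 316.52  -4.1 ] -0.0436
```

Run:
```python
from h import *
np.set_printoptions(precision=2,suppress=True)
m=dict(h1=(62,0,8),h2=(-62,0,8),b=(80,-50,8),c=(-80,-50,8),d=(-80,50,8),sb=(66.5,-38,8),sc=(-66.5,-38,8),sd=(-66.5,38,8))
T=lambda c:px((190,150),6,c); S=lambda c:px((236,110),6,np.array(c)-[396,0])
tp=dict(h1=(180,78),sb=(256,75),b=(281,50)); sp=dict(h1=(685,170),h2=(507,255),b=(760,204),c=(530,315),d=(437,231),sb=(726,197),sc=(536,290),sd=(467,223))
S2=lambda c:px((236,130),6,np.array(c)-[396,0])
D=[(86,56,36),(86,-56,36),(-86,-56,36),(-86,56,36)]; pins=[(62,0,60),(-62,0,60),(62,0,36),(-62,0,36)]
t=T([(88,56),(314,60),(297,394),(72,390),(186,93),(173,336),(200,106),(188,345)])
s=S2([(680,55),(776,150),(536,270),(440,172),(688,83),(513,168),(692,115),(520,200)])
L=np.array([490.4,318.6,76.7])
def W(M,x,y,z,a):
    c,q=np.cos(a),np.sin(a); return np.array(M,float)@np.array([[c,-q,0],[q,c,0],[0,0,1]]).T+[x,y,z]
for fz in(0,1):
  def r(v):  # v: sx,sy,syaw, dx (plate along x), plate yaw, top shift2, side shift2, sealer z
    pl=lambda k:W([m[i] for i in k],L[0]+v[3],L[1],L[2],v[4])
    z=v[9]*fz
    return np.concatenate([(proj("top",pl(tp))+v[5:7]-T(list(tp.values()))).ravel(),(proj("side",pl(sp))+v[7:9]-S(list(sp.values()))).ravel(),
     (proj("top",W(D+pins,v[0],v[1],z,v[2]))+v[5:7]-t).ravel(),(proj("side",W(D+pins,v[0],v[1],z,v[2]))+v[7:9]-s).ravel(),
     v[5:9]*.2,[(v[4]+.034)*100, v[9]*.05]])
  f=least_squares(r,[490,318,-.03,0,-.03,0,0,0,0,0],loss="soft_l1"); v=f.x
  J=np.linalg.pinv(f.jac.T@f.jac); print("sealer",v[:3],"dx",v[3],"yaw",v[4],"shifts",v[5:9],"z",v[9],"need x",v[0]-L[0]-v[3],"y",v[1]-L[1],"sd",.5*np.sqrt(np.diag(J))[:4])
```

```text
sealer [489.98 318.62  -0.03] dx -0.8245480028687596 yaw -0.03430170811930062 shifts [-0.1   0.01  0.79  0.38] z 0.0 need x 0.4086934209420222 y 0.020425431116848358 sd [5.33 0.87 0.01 5.24]
sealer [490.16 319.89  -0.03] dx -1.4477273510704611 yaw -0.03318736147269808 shifts [ 0.07 -0.11  0.91  0.17] z -2.4521221187192994 need x 1.2119230157721352 y 1.2926156793228643 sd [5.35 1.36 0.01 5.27]
```

>>> step_arm(
  commands=[
    {"linear":[-0.0007,0.0005,0],"turn":0,"fingers":-1},
    {"linear":[0,0,0.007],"turn":0,"fingers":-1},
    {"linear":[0,0,0.007],"turn":0,"fingers":-1},
    {"linear":[0,0,0.002],"turn":0,"fingers":-1},
    {"linear":[0,0,0.002],"turn":0,"fingers":-1},
    {"linear":[0,0,0.002],"turn":0,"fingers":-1},
    {"linear":[0,0,0.002],"turn":0,"fingers":-1},
    {"linear":[0,0,0],"turn":0,"fingers":-1},
  ],
)

```text
t: 8.85
eef_pos: [490.3, 319.3, 67.9]
eef_rot: [0.016, 1.0, -0.0, -0.0]
ft_force: [0.3, -0.8, -5.3]
gripper_width: 13.0
finger_force: 59.7
```

>>> step_arm(
  commands=[
    {"linear":[0,0,0.002],"turn":0,"fingers":-1},
    {"linear":[0,0,0.002],"turn":0,"fingers":-1},
    {"linear":[0,0,0.002],"turn":0,"fingers":-1},
    {"linear":[0,0,0],"turn":0,"fingers":-1},
  ],
)

```text
t: 9.18
eef_pos: [490.3, 319.2, 61.9]
eef_rot: [0.016, 1.0, -0.0, -0.0]
ft_force: [-0.2, 0.4, -4.0]
gripper_width: 13.0
finger_force: 59.7
```

>>> step_arm(
  commands=[
    {"linear":[0,0,0.002],"turn":0,"fingers":-1},
    {"linear":[0,0,0.002],"turn":0,"fingers":-1},
    {"linear":[0,0,0.002],"turn":0,"fingers":-1},
    {"linear":[0,0,0],"turn":0,"fingers":-1},
  ],
)

```text
t: 9.52
eef_pos: [490.3, 319.2, 55.8]
eef_rot: [0.016, 1.0, -0.0, -0.0]
ft_force: [0.8, -0.2, -5.3]
gripper_width: 12.9
finger_force: 59.7
```

>>> step_arm(
  commands=[
    {"linear":[0,0,0.002],"turn":0,"fingers":-1},
    {"linear":[0,0,0.001],"turn":0,"fingers":-1},
    {"linear":[0,0,0.001],"turn":0,"fingers":-1},
    {"linear":[0,0,0],"turn":0,"fingers":-1},
  ],
)

```text
t: 9.85
eef_pos: [490.4, 319.3, 52.1]
eef_rot: [0.016, 1.0, -0.0, -0.0]
ft_force: [0.8, 0.9, -4.4]
gripper_width: 12.9
finger_force: 59.7
```

>>> step_arm(
  commands=[
    {"linear":[0,0,0.0005],"turn":0,"fingers":-1},
    {"linear":[0,0,0.0005],"turn":0,"fingers":-1},
    {"linear":[0,0,0],"turn":0,"fingers":-1},
  ],
)

```text
t: 10.1
eef_pos: [490.5, 319.4, 51.2]
eef_rot: [0.016, 1.0, -0.0, -0.0]
ft_force: [0.0, 0.1, -3.8]
gripper_width: 13.0
finger_force: 59.7
```

>>> step_arm(
  commands=[
    {"linear":[0,0,0.0005],"turn":0,"fingers":-1},
    {"linear":[0,0,0.0005],"turn":0,"fingers":-1},
    {"linear":[0,0,0],"turn":0,"fingers":-1},
  ],
)

```text
t: 10.35
eef_pos: [490.5, 319.4, 50.7]
eef_rot: [0.016, 1.0, 0.0, 0.0]
ft_force: [-3.0, -0.8, 3.3]
gripper_width: 13.0
finger_force: 60.7
```

The deck takes the weight at exactly the expected height, so I release, rise and look.

>>> step_arm(
  commands=[
    {"linear":[0,0,0],"turn":0,"fingers":1},
    {"linear":[0,0,0],"turn":0,"fingers":1},
    {"linear":[0,0,0],"turn":0,"fingers":1},
    {"linear":[0,0,0],"turn":0,"fingers":1},
    {"linear":[0,0,0],"turn":0,"fingers":1},
    {"linear":[0,0,0],"turn":0,"fingers":1},
    {"linear":[0,0,0],"turn":0,"fingers":1},
    {"linear":[0,0,-0.01],"turn":0,"fingers":1},
    {"linear":[0,0,-0.03],"turn":0,"fingers":1},
    {"linear":[0,0,-0.035],"turn":0,"fingers":1},
    {"linear":[0,0,-0.035],"turn":0,"fingers":1},
    {"linear":[0,0,0],"turn":0,"fingers":1},
  ],
)

```text
t: 11.35
eef_pos: [492.8, 320.9, 167.9]
eef_rot: [0.016, 1.0, 0.003, 0.004]
ft_force: [1.0, 0.6, 0.8]
gripper_width: 85.4
finger_force: 0.0
```

>>> step_arm(
  commands=[
    {"linear":[-0.0112,-0.0296,0],"turn":0,"fingers":-1},
    {"linear":[-0.0112,-0.0296,0],"turn":0,"fingers":-1},
    {"linear":[-0.0112,-0.0296,0],"turn":0,"fingers":-1},
    {"linear":[-0.0112,-0.0296,0],"turn":0,"fingers":-1},
    {"linear":[-0.0112,-0.0296,0],"turn":0,"fingers":-1},
    {"linear":[-0.0112,-0.0296,0],"turn":0,"fingers":-1},
    {"linear":[-0.0112,-0.0296,0],"turn":0,"fingers":-1},
    {"linear":[-0.0112,-0.0296,0],"turn":0,"fingers":-1},
    {"linear":[-0.0112,-0.0296,0],"turn":0,"fingers":-1},
    {"linear":[-0.0112,-0.0296,0],"turn":0,"fingers":-1},
    {"linear":[-0.0112,-0.0296,0],"turn":0,"fingers":-1},
    {"linear":[-0.0112,-0.0296,0],"turn":0,"fingers":-1},
  ],
)

```text
t: 12.35
eef_pos: [613.9, -41.5, 161.2]
eef_rot: [0.016, 1.0, -0.0, 0.0]
ft_force: [0.6, 0.2, -0.1]
gripper_width: -0.0
finger_force: 0.0
```

>>> step_arm(
  commands=[
    {"linear":[0,0,0.03],"turn":0,"fingers":-1},
    {"linear":[0,0,0.03],"turn":0,"fingers":-1},
    {"linear":[0,0,0.015],"turn":0,"fingers":-1},
    {"linear":[0,0,0],"turn":0,"fingers":-1},
    {"linear":[0,0,0],"turn":0,"fingers":-1},
    {"linear":[0,0,0],"turn":0,"fingers":-1},
  ],
)

```text
t: 12.85
eef_pos: [614.4, -39.8, 87.1]
eef_rot: [0.016, 1.0, -0.0, 0.001]
ft_force: [0.5, 0.6, 1.0]
gripper_width: 0.1
finger_force: 0.0
```

Run:
```python
from h import *
from rig import sensors
e=sensors.sense()["eef_pos"];print(e)
g={}
for n in("top","side"):
    g[n]=imaging.get_image(n)[:,:,::-1]; cv2.imwrite(f"pics/{n}4.png",g[n])
c=lambda n,x,y,w,h,k:cv2.resize(g[n][y:y+h,x:x+w],None,fx=k,fy=k,interpolation=cv2.INTER_CUBIC)
a=np.hstack([c("top",190,150,66,60,6),c("side",236,130,66,60,6)]); b=np.hstack([c("top",285,115,99,60,4),c("side",305,160,99,60,4)])
cv2.imwrite("pics/chk.png",np.vstack([a,b]))
```

```text
[614.35045185 -39.82153936  87.09833374]
```

View pics/chk.png

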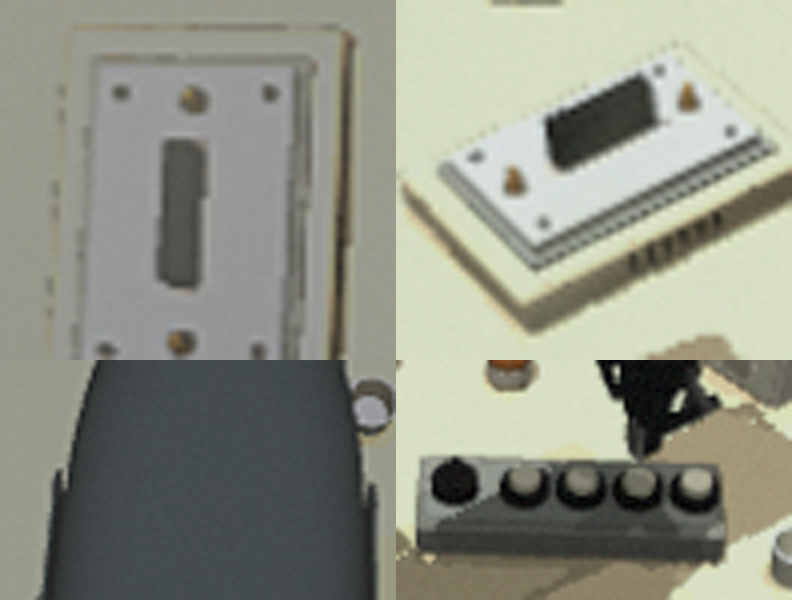

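The plate lies flush with both pins through its holes, at crop (193,98) and (181,342). The closed fingertips stand over the third key from the dial, with the tip at (643,450) and the key at (640,475). I press it now.

>>> step_arm(
  commands=[
    {"linear":[-0.001,0.001,0.01],"turn":0,"fingers":-1},
    {"linear":[0,0,0.01],"turn":0,"fingers":-1},
    {"linear":[0,0,0.007],"turn":0,"fingers":-1},
    {"linear":[0,0,0.002],"turn":0,"fingers":-1},
    {"linear":[0,0,0.002],"turn":0,"fingers":-1},
    {"linear":[0,0,0.002],"turn":0,"fingers":-1},
    {"linear":[0,0,0.001],"turn":0,"fingers":-1},
    {"linear":[0,0,0],"turn":0,"fingers":-1},
  ],
)

```text
t: 13.62
eef_pos: [614.3, -38.8, 52.0]
eef_rot: [0.016, 1.0, 0.0, -0.0]
ft_force: [-7.5, 1.6, 10.5]
gripper_width: -0.1
finger_force: 5.4
```

>>> step_arm(
  commands=[
    {"linear":[0,0,0.001],"turn":0,"fingers":-1},
    {"linear":[0,0,0],"turn":0,"fingers":-1},
    {"linear":[0,0,0],"turn":0,"fingers":-1},
  ],
)

```text
t: 13.87
eef_pos: [614.3, -38.9, 51.7]
eef_rot: [0.016, 1.0, 0.0, 0.0]
ft_force: [-11.6, 1.4, 23.2]
gripper_width: -0.2
finger_force: 11.7
```

>>> step_arm(
  commands=[
    {"linear":[0,0,-0.01],"turn":0,"fingers":-1},
    {"linear":[0,0,-0.02],"turn":0,"fingers":-1},
    {"linear":[0,0,-0.01],"turn":0,"fingers":-1},
    {"linear":[0.023,0.0201,0],"turn":0,"fingers":-1},
    {"linear":[0.023,0.0201,0],"turn":0,"fingers":-1},
    {"linear":[0.023,0.0201,0],"turn":0,"fingers":-1},
    {"linear":[0,0,0],"turn":0,"fingers":-1},
    {"linear":[0,0,0],"turn":0,"fingers":-1},
  ],
)

```text
t: 14.53
eef_pos: [547.1, 24.3, 90.8]
eef_rot: [0.015, 1.0, -0.0, 0.0]
ft_force: [0.7, -0.9, 0.1]
gripper_width: 0.2
finger_force: 0.0
```

Down by 38.8 mm to 52, then a little further.

>>> step_arm(
  commands=[
    {"linear":[0,0,0.012],"turn":0,"fingers":-1},
    {"linear":[0,0,0.012],"turn":0,"fingers":-1},
    {"linear":[0,0,0.006],"turn":0,"fingers":-1},
    {"linear":[0,0,0.002],"turn":0,"fingers":-1},
    {"linear":[0,0,0.002],"turn":0,"fingers":-1},
    {"linear":[0,0,0.002],"turn":0,"fingers":-1},
    {"linear":[0,0,0.002],"turn":0,"fingers":-1},
    {"linear":[0,0,0.001],"turn":0,"fingers":-1},
    {"linear":[0,0,0],"turn":0,"fingers":-1},
    {"linear":[0,0,0],"turn":0,"fingers":-1},
  ],
)

```text
t: 15.37
eef_pos: [548.0, 23.2, 52.0]
eef_rot: [0.016, 1.0, -0.0, 0.001]
ft_force: [-2.6, -3.1, 8.3]
gripper_width: -0.2
finger_force: 4.1
```

>>> step_arm(
  commands=[
    {"linear":[0,0,0.001],"turn":0,"fingers":-1},
    {"linear":[0,0,0],"turn":0,"fingers":-1},
    {"linear":[0,0,0],"turn":0,"fingers":-1},
  ],
)

```text
t: 15.62
eef_pos: [548.1, 23.2, 51.7]
eef_rot: [0.016, 1.0, -0.0, 0.001]
ft_force: [-8.3, -4.2, 21.9]
gripper_width: 0.0
finger_force: 11.0
```

>>> step_arm(
  commands=[
    {"linear":[0,0,-0.01],"turn":0,"fingers":-1},
    {"linear":[0,0,-0.02],"turn":0,"fingers":-1},
    {"linear":[0,0,-0.01],"turn":0,"fingers":-1},
    {"linear":[-0.0208,-0.018,0],"turn":0,"fingers":-1},
    {"linear":[-0.0208,-0.018,0],"turn":0,"fingers":-1},
    {"linear":[-0.0208,-0.018,0],"turn":0,"fingers":-1},
    {"linear":[-0.0208,-0.018,0],"turn":0,"fingers":-1},
    {"linear":[-0.0208,-0.018,0],"turn":0,"fingers":-1},
    {"linear":[0,0,0],"turn":0,"fingers":-1},
    {"linear":[0,0,0],"turn":0,"fingers":-1},
  ],
)

```text
t: 16.45
eef_pos: [649.3, -70.6, 89.8]
eef_rot: [0.017, 1.0, 0.0, 0.0]
ft_force: [-0.8, 0.6, -0.6]
gripper_width: -0.2
finger_force: 0.0
```

>>> step_arm(
  commands=[
    {"linear":[0,0,0.012],"turn":0,"fingers":-1},
    {"linear":[0,0,0.012],"turn":0,"fingers":-1},
    {"linear":[0,0,0.006],"turn":0,"fingers":-1},
    {"linear":[0,0,0.002],"turn":0,"fingers":-1},
    {"linear":[0,0,0.002],"turn":0,"fingers":-1},
    {"linear":[0,0,0.002],"turn":0,"fingers":-1},
    {"linear":[0,0,0.002],"turn":0,"fingers":-1},
    {"linear":[0,0,0.001],"turn":0,"fingers":-1},
    {"linear":[0,0,0],"turn":0,"fingers":-1},
    {"linear":[0,0,0],"turn":0,"fingers":-1},
  ],
)

```text
t: 17.28
eef_pos: [648.8, -69.5, 52.0]
eef_rot: [0.016, 1.0, 0.0, 0.0]
ft_force: [-4.0, 1.9, 8.0]
gripper_width: 0.3
finger_force: 3.9
```

>>> step_arm(
  commands=[
    {"linear":[0,0,0.001],"turn":0,"fingers":-1},
    {"linear":[0,0,0],"turn":0,"fingers":-1},
    {"linear":[0,0,0],"turn":0,"fingers":-1},
  ],
)

```text
t: 17.53
eef_pos: [648.9, -69.5, 51.8]
eef_rot: [0.016, 1.0, 0.0, 0.001]
ft_force: [-7.9, 3.8, 17.9]
gripper_width: -0.1
finger_force: 9.3
```

>>> step_arm(
  commands=[
    {"linear":[0,0,-0.01],"turn":0,"fingers":-1},
    {"linear":[0,0,-0.02],"turn":0,"fingers":-1},
    {"linear":[0,0,-0.03],"turn":0,"fingers":-1},
    {"linear":[0,0,-0.03],"turn":0,"fingers":-1},
    {"linear":[0,0,0],"turn":0,"fingers":-1},
    {"linear":[0,0,0],"turn":0,"fingers":-1},
    {"linear":[0,0,0],"turn":0,"fingers":-1},
  ],
)

```text
t: 18.12
eef_pos: [648.5, -69.8, 140.0]
eef_rot: [0.016, 1.0, -0.0, -0.0]
ft_force: [-0.3, 0.7, -0.9]
gripper_width: 0.3
finger_force: 0.0
```

Run:
```python
from rig import imaging
import cv2
im=imaging.get_image("side")[:,:,::-1]; cv2.imwrite("pics/end.png",im)
a=cv2.imread("pics/side0.png"); d=cv2.absdiff(a,im)[120:300,220:450]
cv2.imwrite("pics/endc.png",cv2.resize(im[120:300,220:450],None,fx=3,fy=3))
```

```text
(no output)
```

View pics/endc.png

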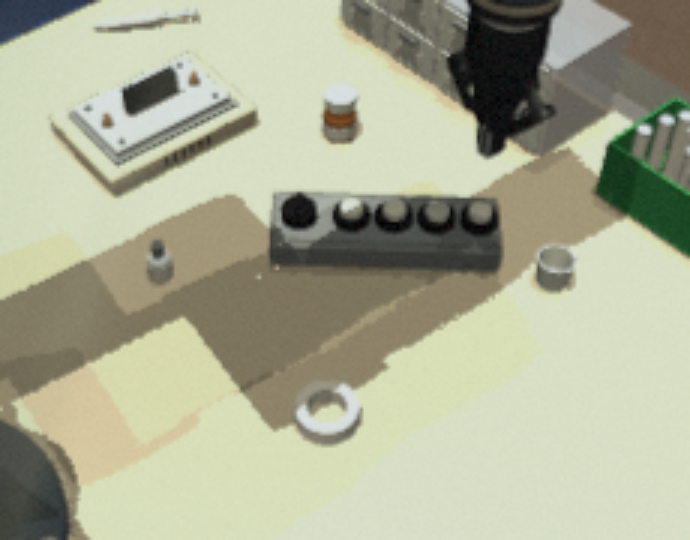

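The plate lies flush at crop (155,105), all four keys are up, and the bystanders stand where they were. The arm is clear, so I hand in.

```bash
python3 -c "from rig import sign_off; print(sign_off())"
```

```text
the job is handed in; nothing more can be done
None
```

The plate lies flush on the sealer's deck over both pins, keys 3, 1 and 4 were then pressed fully down and released in that order, and I handed the job in at about 18 s with the arm clear; the judge's verdict was not shown.

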